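# Lock the tube block of the shaker from in front of the splash guard

## Task

The tubes in the shaker are open, so keep the hand on the near side of the splash guard: take the bent reach rod from its rest, reach over the guard with it and use its bent end to draw the clamp lever on the shaker towards you, all the way home. Pull it firmly against its stop, about 12 N and never more than 18 N, for a good second, then hang the rod back in its rest as it was and let go. Leave everything else where it stands.

Things in the scene. Friction and masses are not known exactly. Their poses are not given: they have to be found in the camera images.
- reach_rod: The bent reach rod, 0.12 to 0.25 kg; origin at the centre of its black handle, 120 long (x), 22 wide (y), 30 high (z). An 8 mm steel shaft runs on along +x to the bend; a tail stub runs 109 mm back. It starts level in its rest, leg hanging. Pinch the handle from above near its centre, fingers closing along y, hard (80 N or more): a weak grip lets it turn when the leg pulls.
- rod_bend (a point): The bend of the rod, 210 mm ahead (+x) of its origin on the shaft's centre line. From here the leg, 8 mm thick, runs down -z; its round end is 85 mm below this point. Axes as the rod.
- rod_rest: The rest of the rod, fixed: base 210 (x) x 70 (y) mm, origin at the centre of its underside, x the way the rod points. Two posts, 85 mm ahead of and behind the origin, each end in an open 60 degree V fork, 12 mm thick in x, mouth 26 mm wide in y (36 over its arms), top at z = 140 mm. The forks carry shaft and tail stub; 79 mm either side of the origin are free for the handle.
- rest_seat (a point): Where the origin of the reach rod lies when it hangs in its rest: 125 mm above the rest's origin, axes as the rest.
- guard: The splash guard, fixed: an upright clear sheet in an aluminium frame, 380 mm wide (y), 175 mm high, 12 mm thick at the top rail, two feet 50 mm deep at its ends. Origin: centre of the underside; x points away from the robot, towards the shaker; its near side is negative x.
- shaker: The block shaker, fixed: white housing 230 deep (x) x 220 wide (y), deck at z = 110 mm, origin at the centre of the underside, controls towards the robot (-x). On the deck an aluminium block (x -52 to 76, y -3 to 83 mm) with open tubes to z = 153 mm; beside it (-y) the clamp: a steel guide plate along x with the upright black lever flag, and the jaw between guide and block.
- lever_open (a point): Nominal place of the lever flag's foot centre when fully open (joint 0): x -5, y -65, z 114 mm in the shaker's frame and axes. The flag is 8 thick (x), 22 wide (y), its top 30 mm above this point. The guide is bolted through slots: all of it truly lies up to 9 mm nearer or farther in x and 1 mm aside in y of nominal, not measured.
- guide_mid (a point): Nominal centre of the guide plate's top, 114 mm above the bench: x -20, y -65 mm in the shaker's frame. Plate 92 x 56 mm, two bolt slots along its -y edge; its side rails (15 to 21 mm off the centre line) rise 4 mm. The slide under the flag (22 x 28 mm) rises 6 mm above this point. Behind the flag (+x) the deck is free to x = 100 mm.
- clamp_lever (a joint): The clamp lever: 0 = open, slides along the shaker's -x (towards the robot) to its stop at 0.030 m = fully home, the jaw tight on the block; it starts open at 0 to 0.006. The pull it takes rises evenly from about 4 N when open to about 7 N just before home, as the wedge tightens the jaw; the stop is solid. It stays where it is left.
- tube_rack: Bystander, loose: white rack 216 x 66 mm with red-capped tubes, 106 mm high; origin at the centre of the underside, long side along x.
- box_a: Bystander, loose: specimen transport box, white with blue base and lid, 40 x 40 x 61 mm; origin at the centre of the underside.
- box_b: Bystander, loose: another, alike.
- box_c: Bystander, loose: another, alike.
- jar: Bystander, loose: small jar, diameter 52, height 75 mm; origin at the centre of the underside.
- tip_box: Bystander, loose: pipette tip box, 82 x 117 x 77 mm; origin at the centre of the underside.
- mini_tube_box: Bystander, loose: small cardboard box with white lid, 73 x 73 x 45 mm; origin at the centre of the underside.

How it is judged:
By the outcome, as a careful person would: the job done as asked, in the order asked, and still so for the second after the job is handed in, with the robot touching nothing.
It also fails if it takes over 70 s, if anything falls off the work surface, if the arm or the gripper's body presses on something with over 40 N, if the wrist force passes 120 N, or if a joint passes its speed limit or range.

## Robot

A 6-joint arm with a two-finger parallel gripper is mounted at the origin on the work surface. World frame = base frame: x ahead of the robot, y to its left, z up, the work surface at z = 0. Lengths are in m, angles in rad, forces in N, time in s.
With the tool pointing down it reaches from about 0.375 to 0.9 m from the base axis. Payload 3.1 kg.
Tool frame: the origin (TCP) lies at the very end of the fingers, on their centre line; the grasp point (between the pads) lies 19 mm behind it; x points along the fingers, y is the direction in which the jaws open and shut, and the axes are right-handed (so a half turn about x gives the same grasp; the last joint's range is limited). The gripper opens to 85 mm and grips with 20 to 120 N. Pads are 22 mm wide; open, the fingers measure 114 mm over their backs; the gripper's body (76 mm by 85 mm) begins 54 mm behind the grasp point. The pads swing forward as they close: fully open they stand 13 mm farther back than shut.
Start: joints at [-1.341, 0.527, 1.433, -0, 1.181, -0.178], TCP at [0.248, -0.574, 0.231] pointing down, gripper open.
Joint ranges: [-3.08, 3.08], [-0.75, 2.2], [0.22, 2.44], [-1.43, 4.57], [0, 2.65], [-2.85, 2.85]. Speed limits (rad/s): [2.79, 2.79, 3.14, 3.14, 3.14, 3.14].

## Interface

Orientations are given as a unit quaternion [x, y, z, w].
In Python, from station import manip gives the robot as it stands.
- The arm moves only by the shell command python3 -m jog 'ROWS' [FORCE]. ROWS is a JSON object of lists of equal length, an entry for each row: "linear": the shift along the tool's x, y, z in cm, a list of three; "twist": the turn about the tool's x in rad; "claw": the opening, from -1 (shut) to 1 (fully open). A call has 1 to 20 rows; each row is the pose to reach, as a shift and turn from the pose commanded when the call began, along the tool's axes at that moment; what a row does not reach only later rows make up. A row lasts 1/12 s, in which the tool goes at most 41.7 mm and 7.16 degrees, less where a joint would pass 70% of its speed; a pose out of reach is approached as far as the arm can. A call with a gripper value outside its range is refused whole. The fingers move at their own pace and stop on an object; FORCE is the grip in N (left out, the last holds). Time passes only in rows, so rows that repeat a pose let the fingers close. It gives the time, the measured TCP pose, the force and the opening at its end, in the units of the state.
- manip.sense(): the state, without advancing time (a new reading comes with each control period).
- manip.snapshot(name): name is "scene" or "top"; returns a dict with "pixels" (420x560x3 uint8, red, green, blue), "camera_matrix" (3x3 intrinsics, pixels), "k1" (the pictures are not rectified: a ray, as slopes to the right and down, at radius r is drawn at 1 + k1 r^2 times it, then the intrinsics apply), "R" (3x3) and "t" (3): a world point X has camera coordinates R X + t. Camera axes: x right, y down, z forward; pixel columns grow to the right and rows downward; lengths in m; the calibration is good to about 2 mm. A picture is of the moment at which its call begins. There is no depth.
- manip.sign_off(): hands the job in, once; it reports no verdict.
The state is a dict: "t": time; "q": joint angles; "qd": joint speeds; "tau": joint torques, N m; "tcp_pos": TCP position; "tool_rot": TCP orientation; "force": force on the tool from outside, world axes, zero at the start; "ft_torque": the same for the moment, N m; "finger_gap": opening from 0.0 (shut) to 1.0 (fully open).
Only numpy, scipy, OpenCV 4.12 (cv2) and the standard library are available. Lean on these libraries where they do the work, as an engineer would, in place of code of your own. Each camera call takes 0.05 s, during which the arm holds its last target.

## Working session

There is one attempt and no reset: what is moved stays moved. The work goes in short steps, Python scripts to look and compute and a shell command to move; the robot and the scene stay as the last step left them, time stands still between calls to the robot, and variables do not carry over. Pictures are saved under pics/ and viewed, and the job is handed in when it is done.

```bash
ls; mkdir -p pics; cat > h.py <<'E'
import numpy as np, cv2
from station import manip
def snap(n,f):
    s=manip.snapshot(n); cv2.imwrite('pics/'+f,s['pixels'][:,:,::-1]); np.savez('pics/'+f+'.npz',**{k:np.array(v) for k,v in s.items()}); return s
E
python3 - <<'E'
from h import *
for n in('scene','top'):
    s=snap(n,n+'0.png'); print(n,s['camera_matrix'],s['k1'],s['R'],s['t'])
print(manip.sense())
E
```

```text
pics
scene [[480.18160444   0.         273.87277175]
 [  0.         480.18160444 213.58509454]
 [  0.           0.           1.        ]] -0.014072416922136604 [[ 0.79052206  0.61236048 -0.00946106]
 [ 0.48626302 -0.63697931 -0.59816857]
 [-0.37232129  0.46826489 -0.80131445]] [-0.46797284 -0.19609007  1.57055777]
top [[413.0341373    0.         278.10922122]
 [  0.         413.0341373  210.49452129]
 [  0.           0.           1.        ]] 0.022522907624444782 [[-0.01456085 -0.99987344  0.00640999]
 [-0.98713337  0.01335382 -0.15934048]
 [ 0.15923472 -0.00864764 -0.98720288]] [0.06082256 0.5923306  1.18453368]
{'t': 0.1, 'q': array([-1.34150941e+00,  5.28322399e-01,  1.43377762e+00, -2.69351282e-05,
        1.18140871e+00, -1.78502493e-01]), 'qd': array([-6.39099397e-06, -1.87185824e-03, -4.67285983e-03, -3.16468560e-04,
        1.02078164e-03,  1.02215743e-03]), 'tau': array([ 6.76291347e-05, -4.43304563e+01, -1.78586572e+01, -2.28248664e-04,
        3.86610045e-03, -1.42739904e-05]), 'tcp_pos': array([ 0.2477326 , -0.57310235,  0.23046159]), 'tool_rot': array([-0.69243228, -0.14385891,  0.69248429, -0.14250492]), 'force': array([ 0.87223562, -0.47902634, -0.265987  ]), 'ft_torque': array([-0.04753423, -0.00768079,  0.03449395]), 'finger_gap': 1.0009155446374534}
```

View pics/scene0.png

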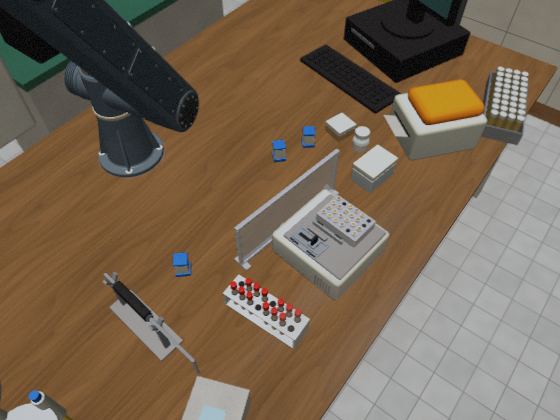

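View pics/top0.png

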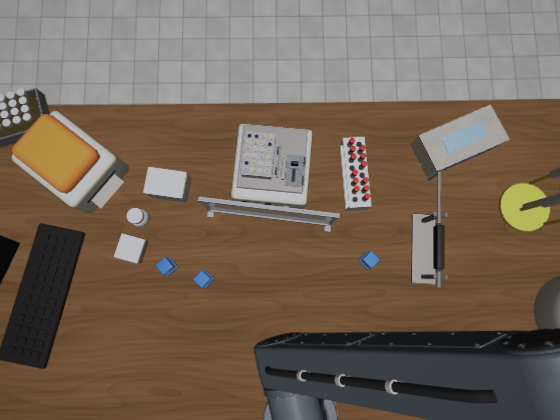

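The scene view shows the rod in its rest at about (140,305), the guard at (290,215), the shaker at (330,240) with the lever at (313,238), and the rack at (268,308). In the top view, the rod runs along column 438, rows 175-285, and the shaker is at (272,165). Next I'll zoom in.

```bash
python3 - <<'E'
import cv2
def crop(f,o,x0,y0,x1,y1,k):
    i=cv2.imread('pics/'+f)[y0:y1,x0:x1]; i=cv2.resize(i,None,fx=k,fy=k,interpolation=cv2.INTER_CUBIC)
    for x in range((x0+9)//10*10,x1,10):
        cv2.line(i,((x-x0)*k,0),((x-x0)*k,6 if x%50 else 14),(0,255,255),1)
        if x%20==0: cv2.putText(i,str(x),((x-x0)*k,22),0,.35,(0,255,255),1)
    for y in range((y0+9)//10*10,y1,10):
        cv2.line(i,(0,(y-y0)*k),(6,(y-y0)*k),(0,255,255),1)
        if y%20==0: cv2.putText(i,str(y),(8,(y-y0)*k+4),0,.35,(0,255,255),1)
    cv2.imwrite('pics/'+o,i)
crop('top0.png','t_sh.png',190,115,350,235,5)
crop('top0.png','t_rod.png',390,160,470,300,4)
crop('scene0.png','s_sh.png',225,150,395,300,4)
crop('scene0.png','s_rod.png',90,260,220,390,4)
E
```

```text
(no output)
```

View pics/t_sh.png

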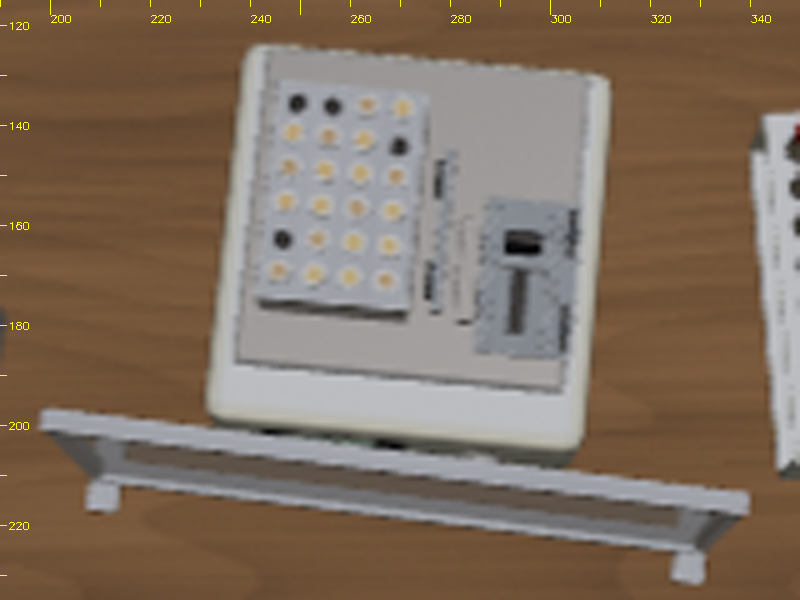

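View pics/t_rod.png

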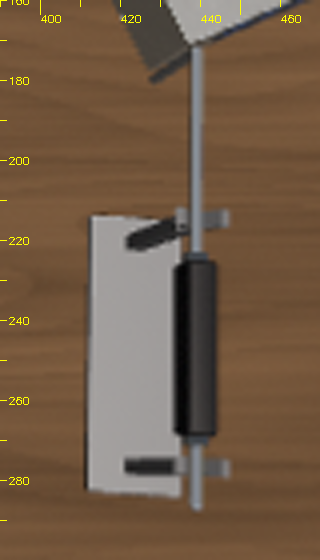

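View pics/s_sh.png

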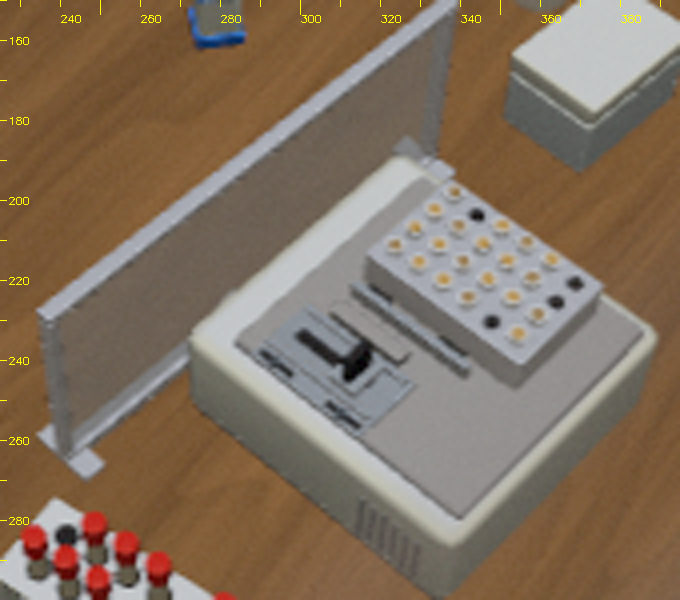

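View pics/s_rod.png

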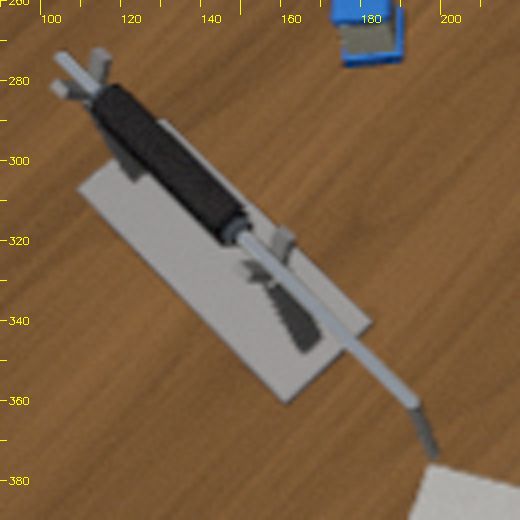

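```bash
cat >> h.py <<'E'
_C={}
def cal(n):
    if n not in _C: _C[n]=np.load('pics/%s0.png.npz'%n)
    return _C[n]
def ray(n,uv,z):
    s=cal(n);K=s['camera_matrix'];d=np.array([(uv[0]-K[0,2])/K[0,0],(uv[1]-K[1,2])/K[1,1]])
    p=d.copy()
    for _ in range(20): p=d/(1+s['k1']*(p@p))
    R=s['R'];o=-R.T@s['t'];v=R.T@np.array([p[0],p[1],1]);return o+v*(z-o[2])/v[2]
def proj(n,X):
    s=cal(n);K=s['camera_matrix'];c=s['R']@np.array(X)+s['t'];p=c[:2]/c[2];p=p*(1+s['k1']*p@p);return p@K[:2,:2].T+K[:2,2]
def tri(a,b):
    a0,a1=ray('scene',a,0),ray('scene',a,1);b0,b1=ray('top',b,0),ray('top',b,1)
    A=a1-a0;B=b1-b0;M=np.c_[A,-B];s=np.linalg.lstsq(M,b0-a0,rcond=None)[0];P=a0+A*s[0];Q=b0+B*s[1];return (P+Q)/2,np.linalg.norm(P-Q)
T=lambda x,y:('top',np.array([190+(x+.5)/5-.5,115+(y+.5)/5-.5]))
TR=lambda x,y:('top',np.array([390+(x+.5)/4-.5,160+(y+.5)/4-.5]))
S=lambda x,y:('scene',np.array([225+(x+.5)/4-.5,150+(y+.5)/4-.5]))
SR=lambda x,y:('scene',np.array([90+(x+.5)/4-.5,260+(y+.5)/4-.5]))
from scipy.optimize import least_squares
def fit(obs,x0):
    W=[(ray(*p,z)[:2],ax,v) for p,z,ax,v in obs]
    def f(q):
        c,s=np.cos(q[2]),np.sin(q[2]);R=np.array([[c,s],[-s,c]])
        return [ (R@(w-q[:2]))[ax]-v for w,ax,v in W]
    r=least_squares(f,x0);print(r.x[:2].round(4),'yaw',r.x[2].round(4),'res mm',(r.fun*1e3).round(1));return r.x
def w2l(q,X): c,s=np.cos(q[2]),np.sin(q[2]);X=np.array(X);d=X[:2]-q[:2];return np.array([c*d[0]+s*d[1],-s*d[0]+c*d[1]])
def l2w(q,x,y): c,s=np.cos(q[2]),np.sin(q[2]);return np.array([q[0]+c*x-s*y,q[1]+s*x+c*y])
E
python3 - <<'E'
from h import *
for n in('scene','top'): s=cal(n);print(n,'cam at',-s['R'].T@s['t'])
print('shaker')
zs=.108
sh=fit([(T(243,70),zs,1,.11),(T(210,390),zs,1,.11),(T(608,100),zs,1,-.11),(T(583,430),zs,1,-.11),(T(290,47),zs,0,.115),(T(580,72),zs,0,.115),(T(240,419),zs,0,-.115),(T(560,447),zs,0,-.115)],[.75,0,0])
print('shaker scene')
fit([(S(210,315),zs,0,-.115),(S(380,170),zs,0,-.115),(S(480,520),zs,0,.115),(S(635,375),zs,0,.115),(S(220,362),zs,1,-.11),(S(420,530),zs,1,-.11)],[.75,0,0])
print('guard')
z=.175
g=fit([(T(42,412),z,0,.006),(T(748,492),z,0,.006),(T(42,430),z,0,-.006),(T(748,512),z,0,-.006),(T(41,420),z,1,.19),(T(749,502),z,1,-.19)],[.6,0,0])
g2=fit([(S(37,312),z,0,-.006),(S(60,316),z,0,.006),(S(440,0),z,0,-.006),(S(47,318),z,1,-.19)],[.6,0,0])
print('bend',tri(SR(414,404)[1],TR(196,40)[1]),'tail',tri(SR(58,56)[1],TR(196,508)[1]))
print('handle front', tri(SR(238,226)[1],TR(196,258)[1]))
print('rod from scene z=.125: bend',ray(*SR(416,404),.125),'tail',ray(*SR(60,57),.125), 'legend',ray(*SR(433,456),.04))
print('rod from top z=.125: tail',ray(*TR(196,508),.125),'mid',ray(*TR(196,150),.125),'handle ends',ray(*TR(196,255),.125),ray(*TR(196,438),.125),'fork',ray(*TR(202,468),.14),ray(*TR(203,218),.14))
print('rest')
z=.006
fit([(SR(80,188),z,0,-.105),(SR(80,188),z,1,-.035),(SR(287,402),z,0,.105),(SR(287,402),z,1,-.035),(SR(371,322),z,0,.105),(SR(371,322),z,1,.035)],[.4,-.3,0])
fit([(TR(92,214),z,0,.105),(TR(92,214),z,1,.035),(TR(89,489),z,0,-.105),(TR(89,489),z,1,.035)],[.4,-.3,0])
for nm,p,z in(('flagtop',T(523,236),.144),('plate left',T(480,270),.114),('plate far',T(530,199),.114),('plate near',T(525,354),.114),('plate right',T(570,290),.114),('block NL',T(258,298),.15),('flagtop S',S(355,346),.144)):
    print(nm,w2l(sh,ray(*p,z))*1e3)
E
```

```text
scene cam at [ 1.05004631 -0.5737743   1.13678821]
top cam at [0.39697605 0.06314841 1.26336743]
shaker
[0.7218 0.0691] yaw -0.1005 res mm [-2.9 -3.3  3.2  3.  -3.3 -3.6  3.6  3.3]
shaker scene
[0.7301 0.0672] yaw -0.1302 res mm [ 3.7  0.6 -3.3 -1.1  0.5 -0.5]
guard
[0.5827 0.0793] yaw -0.1293 res mm [-1.1 -0.6  1.2  0.6  0.4 -0.4]
[0.5831 0.0837] yaw -0.1338 res mm [-0.1  0.1 -0.  -0. ]
bend (array([ 0.68815697, -0.40004746,  0.13565079]), np.float64(0.002588865570771767)) tail (array([ 0.3665633 , -0.37615859,  0.12888352]), np.float64(0.001446775229411331))
handle front (array([ 0.53593416, -0.38749392,  0.13318307]), np.float64(0.0021008328860077767))
rod from scene z=.125: bend [ 0.68421324 -0.39846209  0.125     ] tail [ 0.36604203 -0.37463752  0.125     ] legend [ 0.68213399 -0.39990939  0.04      ]
rod from top z=.125: tail [ 0.36598958 -0.37826113  0.125     ] mid [ 0.61247471 -0.39743462  0.125     ] handle ends [ 0.53835944 -0.39176557  0.125     ] [ 0.41280678 -0.38197451  0.125     ] fork [ 0.39267029 -0.37854263  0.14      ] [ 0.56203369 -0.39252813  0.14      ]
rest
[ 0.4774 -0.3817] yaw -0.0863 res mm [ 1.4  0.4 -0.2  1.1 -1.2 -1.5]
[ 0.4791 -0.3887] yaw -0.0784 res mm [-0.5  0.   0.5 -0. ]
flagtop [ -0.51344831 -63.11360945]
plate left [-14.08244177 -40.82586265]
plate far [ 30.4035614  -66.03723108]
plate near [-60.91264573 -70.44156688]
plate right [-21.3254291  -93.12050302]
block NL [-50.41529735  80.3353689 ]
flagtop S [ -5.97954616 -59.24977138]
```

```bash
python3 - <<'E'
from h import *
import cv2
i=cv2.imread('pics/top0.png')[148:192,278:312];cv2.imwrite('pics/a.png',cv2.resize(i,None,fx=13,fy=13,interpolation=cv2.INTER_CUBIC))
i=cv2.imread('pics/scene0.png')[218:262,285:332];cv2.imwrite('pics/b.png',cv2.resize(i,None,fx=13,fy=13,interpolation=cv2.INTER_CUBIC))
E
```

```text
(no output)
```

View pics/a.png

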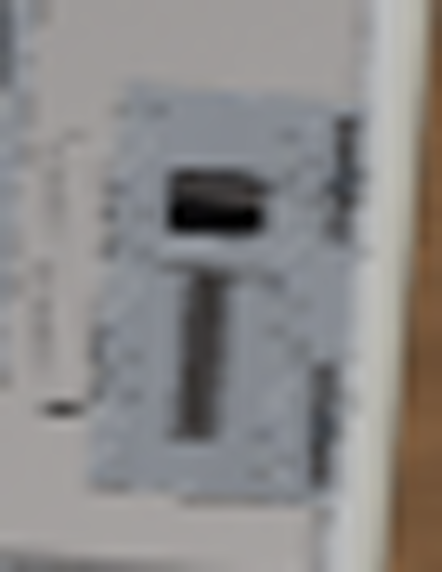

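View pics/b.png

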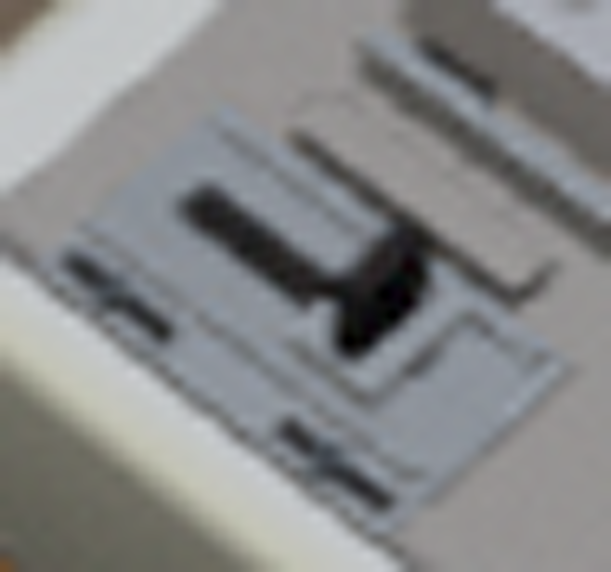

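```bash
python3 - <<'E'
from h import *
A=lambda x,y:('top',np.array([278+(x+.5)/13-.5,148+(y+.5)/13-.5]))
B=lambda x,y:('scene',np.array([285+(x+.5)/13-.5,218+(y+.5)/13-.5]))
z=.114
top=[(A(150,82),z,0,.046),(A(330,102),z,0,.046),(A(130,490),z,0,-.046),(A(300,502),z,0,-.046),(A(120,120),z,1,.028),(A(93,460),z,1,.028)]
sc=[(B(220,105),z,0,-.046),(B(220,105),z,1,.028),(B(575,365),z,0,.046),(B(575,365),z,1,.028),(B(400,515),z,0,.046),(B(78,228),z,0,-.046)]
a=fit(top,[.7,0,-.1]);b=fit(sc,[.7,0,-.1]);m=fit(top+sc,[.7,0,-.1])
z=.144
print('flag top: top cam',ray(*A(216,185),z),'left',ray(*A(168,185),z),'right',ray(*A(268,187),z))
print('scene',ray(*B(383,250),z))
for q in(a,b,m):
  for X in((ray(*A(216,185),z)),ray(*B(383,250),z)): print('in guide frame',w2l(q,X)*1e3)
# predicted flag corners in both crops for m, flag at local (15+d,0)
for d in(-.006,0,):
  for n,o in(('top',(278,148)),('scene',(285,218))):
    for zz in(.144,.12):
      print(d,n,zz,[((proj(n,[*l2w(m,.015+d+sx*.004,sy*.011),zz])-o+.5)*13-.5).round().tolist() for sx,sy in((1,1),(1,-1),(-1,-1),(-1,1))])
E
```

```text
[0.6989 0.0015] yaw -0.0988 res mm [ 0.5 -0.7 -0.1  0.4  0.2 -0.2]
[0.6979 0.0047] yaw -0.1077 res mm [ 0.9 -0.7  0.4  0.7 -1.8  0.5]
[0.6984 0.0031] yaw -0.1021 res mm [ 1.   0.   0.4  1.1 -1.2 -1.8  0.4  1.  -0.1  2.  -2.6 -0.2]
flag top: top cam [0.71501723 0.00643819 0.144     ] left [0.71515079 0.01677114 0.144     ] right [ 0.7144278  -0.00474684  0.144     ]
scene [0.71221888 0.01006155 0.144     ]
in guide frame [15.58620119  6.4969236 ]
in guide frame [12.44392966  9.82642187]
in guide frame [16.85068366  3.60113347]
in guide frame [13.67907998  6.90270267]
in guide frame [16.20513323  5.03183166]
in guide frame [13.05202753  8.35107157]
-0.006 top 0.144 [[187.0, 197.0], [289.0, 206.0], [286.0, 242.0], [184.0, 233.0]]
-0.006 top 0.12 [[183.0, 227.0], [283.0, 236.0], [280.0, 271.0], [180.0, 262.0]]
-0.006 scene 0.144 [[392.0, 241.0], [316.0, 311.0], [285.0, 287.0], [360.0, 218.0]]
-0.006 scene 0.12 [[385.0, 311.0], [310.0, 380.0], [279.0, 356.0], [354.0, 287.0]]
0 top 0.144 [[189.0, 170.0], [291.0, 179.0], [288.0, 215.0], [186.0, 206.0]]
0 top 0.12 [[185.0, 201.0], [285.0, 209.0], [282.0, 244.0], [182.0, 236.0]]
0 scene 0.144 [[416.0, 259.0], [340.0, 330.0], [308.0, 305.0], [384.0, 236.0]]
0 scene 0.12 [[408.0, 328.0], [334.0, 398.0], [302.0, 374.0], [377.0, 305.0]]
```

```bash
cat >> h.py <<'E'
from scipy.spatial.transform import Rotation as Ro
def toolshift(target, yaw):
    """target TCP world, yaw of rod: shift in cm along tool axes, twist needed so tool y is perpendicular to the rod"""
    s=manip.sense();R=Ro.from_quat(s['tool_rot']).as_matrix()
    d=R.T@(np.array(target)-s['tcp_pos'])*100
    n=R.T@np.array([-np.sin(yaw),np.cos(yaw),0]); tw=np.arctan2(n[2],n[1])
    print('tool axes cols\n',R.round(4)); print('shift cm',d.round(2),'twist',tw.round(4),'or',(tw-np.sign(tw)*np.pi).round(4)); return d
E
python3 - <<'E'
from h import *
toolshift([.4755,-.385,.22],-.077)
toolshift([.4755,-.385,.106],-.077)
E
```

```text
tool axes cols
 [[-5.000e-04  3.966e-01 -9.180e-01]
 [ 1.900e-03 -9.180e-01 -3.966e-01]
 [-1.000e+00 -1.900e-03 -3.000e-04]]
shift cm [  1.07  -8.23 -28.37] twist -2.6568 or 0.4848
tool axes cols
 [[-5.000e-04  3.966e-01 -9.180e-01]
 [ 1.900e-03 -9.180e-01 -3.966e-01]
 [-1.000e+00 -1.900e-03 -3.000e-04]]
shift cm [ 12.47  -8.21 -28.36] twist -2.6568 or 0.4848
```

```bash
python3 -m jog '{"linear":[[0.2,-2,-7],[0.4,-4,-14],[0.7,-6,-20],[0.9,-7.3,-25],[1,-8,-27.5],[1,-8.2,-28.4],[1,-8.2,-28.4],[1,-8.2,-28.4],[1,-8.2,-28.4],[1,-8.2,-28.4],[1,-8.2,-28.4],[1,-8.2,-28.4]],"twist":[0.08,0.18,0.28,0.38,0.45,0.485,0.485,0.485,0.485,0.485,0.485,0.485],"claw":[1,1,1,1,1,1,1,1,1,1,1,1]}' 110; python3 - <<'E'
from h import *
toolshift([.4755,-.385,.106],-.077);print(manip.sense()['q'])
snap('scene','s1.png');snap('top','t1.png')
E
```

```text
t: 1.1
tcp_pos: [0.4748, -0.3871, 0.2212]
tool_rot: [-0.706, 0.028, 0.707, 0.028]
force: [0.5, -0.1, 0.2]
finger_gap: 0.996
tool axes cols
 [[-4.000e-04 -7.940e-02 -9.968e-01]
 [-1.000e-04 -9.968e-01  7.940e-02]
 [-1.000e+00  1.000e-04  4.000e-04]]
shift cm [11.52 -0.22 -0.05] twist 3.1391 or -0.0025
[-8.65988563e-01  5.22032750e-01  1.47536964e+00 -4.19713209e-04
  1.14437303e+00  7.84482018e-01]
```

View pics/s1.png

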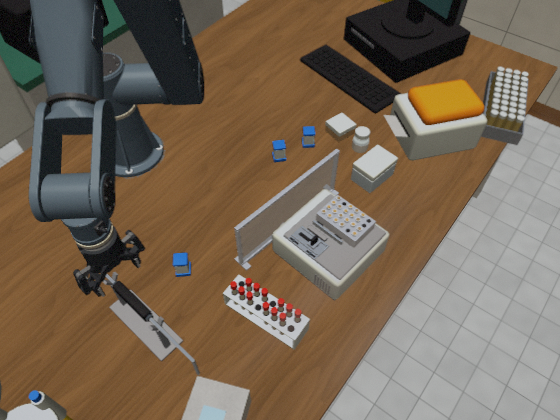

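The gripper is above the handle at about (105,265) in the scene view. Next I descend and grip.

```bash
python3 -m jog '{"linear":[[2,-0.2,0],[5,-0.2,0],[8,-0.2,0],[10,-0.2,0],[11,-0.2,0],[11.5,-0.2,0],[11.5,-0.2,0],[11.5,-0.2,0],[11.5,-0.2,0]],"twist":[0,0,0,0,0,0,0,0,0],"claw":[1,1,1,1,1,1,1,1,1]}' 110; python3 - <<'E'
from h import *
snap('scene','s2.png');snap('top','t2.png')
import cv2
a=cv2.imread('pics/s2.png')[230:390,60:220];b=cv2.imread('pics/t2.png')[160:320,350:510]
cv2.imwrite('pics/c2.png',cv2.resize(cv2.hconcat([a,b]),None,fx=2.5,fy=2.5,interpolation=cv2.INTER_CUBIC))
E
```

```text
t: 1.95
tcp_pos: [0.477, -0.3849, 0.1079]
tool_rot: [0.707, -0.028, -0.706, -0.027]
force: [0.4, 0.1, -0.5]
finger_gap: 1.001
```

View pics/c2.png

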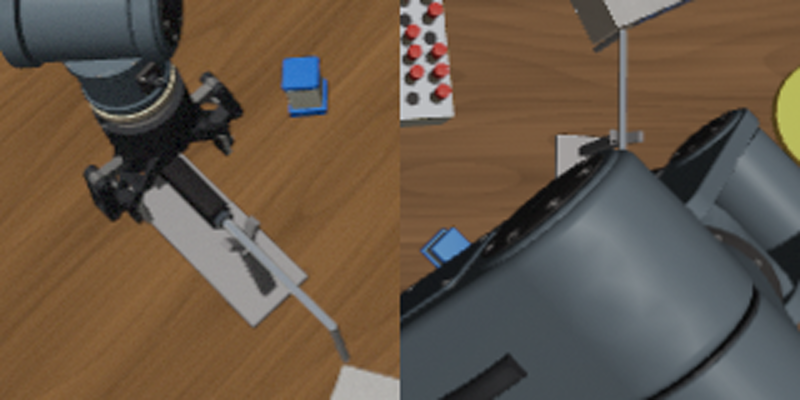

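The open fingers straddle the handle evenly and the rod hasn't moved. Now I close.

```bash
python3 -m jog '{"linear":[[0,0,0],[0,0,0],[0,0,0],[0,0,0],[0,0,0],[0,0,0],[0,0,0],[0,0,0],[0,0,0],[0,0,0],[0,0,0],[0,0,0]],"twist":[0,0,0,0,0,0,0,0,0,0,0,0],"claw":[-1,-1,-1,-1,-1,-1,-1,-1,-1,-1,-1,-1]}' 110; python3 - <<'E'
from h import *
s=manip.sense();print(s['force'],s['ft_torque'],s['tcp_pos'],s['finger_gap'])
snap('scene','s3.png')
import cv2
cv2.imwrite('pics/c3.png',cv2.resize(cv2.imread('pics/s3.png')[230:390,60:220],None,fx=3.5,fy=3.5,interpolation=cv2.INTER_CUBIC))
E
```

```text
t: 3.05
tcp_pos: [0.4764, -0.3848, 0.1067]
tool_rot: [0.707, -0.028, -0.706, -0.027]
force: [-2.1, -5.8, 1.9]
finger_gap: 0.242
[-2.09470598 -5.76976988  1.87738175] [-0.77587999  0.31894089 -0.10382336] [ 0.47641935 -0.38482657  0.10667178] 0.24156774747549573
```

View pics/c3.png

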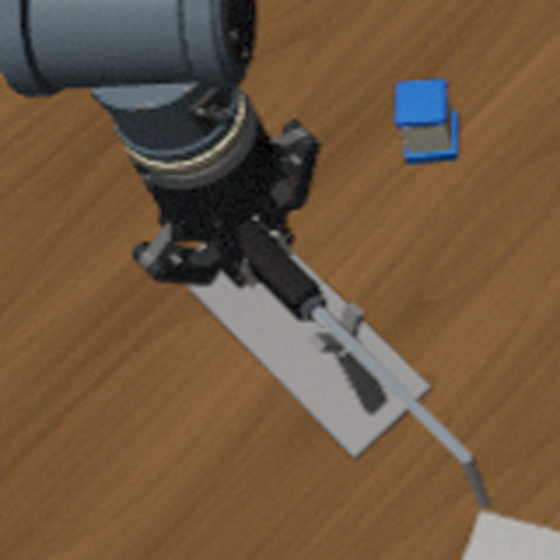

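```bash
python3 -m jog '{"linear":[[-0.5,0,0],[-1.5,0,0],[-3.5,0,0],[-6.5,0,0],[-10,0,0],[-13,0,0],[-15.5,0,0],[-17,0,0],[-17.5,0,0],[-17.5,0,0],[-17.5,0,0],[-17.5,0,0]],"twist":[0,0,0,0,0,0,0,0,0,0,0,0],"claw":[-1,-1,-1,-1,-1,-1,-1,-1,-1,-1,-1,-1]}' 110; python3 - <<'E'
from h import *
s=manip.sense();print(s['force'],s['ft_torque'],s['tcp_pos'],s['finger_gap'],s['q'])
snap('scene','s4.png');snap('top','t4.png')
import cv2
a=cv2.imread('pics/s4.png')[200:360,60:220];b=cv2.imread('pics/t4.png')[140:300,380:540]
cv2.imwrite('pics/c4.png',cv2.resize(cv2.hconcat([a,b]),None,fx=2.5,fy=2.5,interpolation=cv2.INTER_CUBIC))
E
```

```text
t: 4.1
tcp_pos: [0.4754, -0.3825, 0.2793]
tool_rot: [-0.706, 0.026, 0.708, 0.028]
force: [-0.2, -0.2, -1.9]
finger_gap: 0.242
[-0.18458372 -0.22802197 -1.88458178] [-0.02994003  0.05568013 -0.01971874] [ 0.4754382  -0.38245092  0.27932864] 0.24215245289248816 [-8.60543652e-01  4.60007209e-01  1.41164802e+00  3.81226496e-04
  1.27454681e+00  7.87089742e-01]
```

View pics/c4.png

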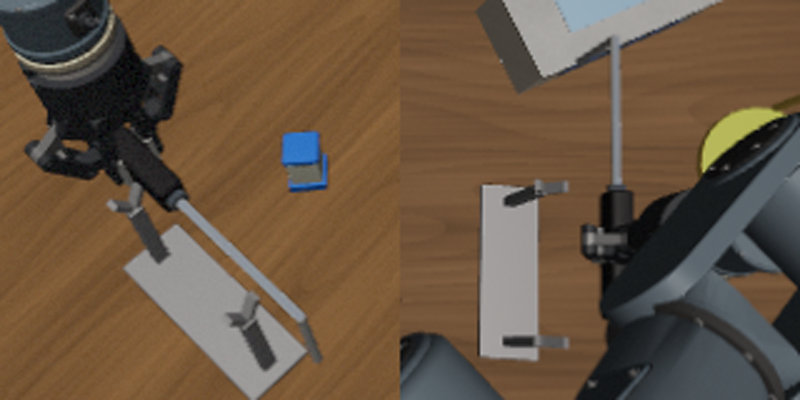

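```bash
python3 - <<'E'
from h import *
import cv2
S4=lambda x,y:np.array([60+(x+.5)/2.5-.5,200+(y+.5)/2.5-.5]);T4=lambda x,y:np.array([380+(x-400+.5)/2.5-.5,140+(y+.5)/2.5-.5])
print(tri(S4(299,318),T4(614,38)))
print('handle front',tri(S4(180,200),T4(616,188)))
s=manip.sense();t=s['tcp_pos'];R=Ro.from_quat(s['tool_rot']).as_matrix();print(R)
yaw=np.arctan2(-R[1,2],-R[0,2]);print('rod yaw by tool',yaw)
o=t-R[:,0]*.019;b=o-R[:,2]*.21;e=b+R[:,0]*.085
print('origin',o,'bend',b,'end',e)
print('pred px',proj('scene',b),'seen',S4(299,318),proj('top',b),T4(614,38),'end',proj('scene',e),S4(318,360))
E
```

```text
(array([ 0.68215794, -0.39853272,  0.29954674]), np.float64(0.0001668423700205965))
handle front (array([ 0.53670996, -0.38610605,  0.30081562]), np.float64(0.0030765799128837415))
[[-0.00249968 -0.07700674 -0.99702744]
 [ 0.00320707 -0.99702604  0.07699859]
 [-0.99999173 -0.00300507  0.00273921]]
rod yaw by tool -0.07707517041389204
origin [ 0.47566975 -0.38295232  0.29839108] bend [ 0.68504551 -0.39912202  0.29781585] end [ 0.68483304 -0.39884942  0.21281655]
pred px [180.30331975 328.41519231] seen [179.3 326.9] [465.08779109 153.93078698] [465.3 154.9] end [187.39164485 345.50926082] [186.9 343.7]
```

```bash
python3 - <<'E'
from h import *
toolshift([.485,.028,.2793],-.102)
toolshift([.5206,.028,.2793],-.102)
E
```

```text
tool axes cols
 [[-0.0025 -0.077  -0.997 ]
 [ 0.0032 -0.997   0.077 ]
 [-1.     -0.003   0.0027]]
shift cm [  0.14 -41.04   2.23] twist -3.1167 or 0.0249
tool axes cols
 [[-0.0025 -0.077  -0.997 ]
 [ 0.0032 -0.997   0.077 ]
 [-1.     -0.003   0.0027]]
shift cm [  0.13 -41.31  -1.32] twist -3.1167 or 0.0249
```

```bash
python3 -m jog '{"linear":[[0,-1,0.1],[0,-3,0.2],[0,-6,0.4],[0,-9,0.6],[0,-12,0.8],[0,-15,1],[0,-18,1.2],[0,-21,1.4],[0,-24,1.6],[0,-27,1.8],[0,-30,1.9],[0,-33,2],[0,-36,2.1],[0,-38.5,2.2],[0,-40,2.2],[0,-40.8,2.2],[0,-41.1,2.2],[0,-41.1,2.2],[0,-41.1,2.2]],"twist":[0,0,0.005,0.01,0.015,0.02,0.025,0.025,0.025,0.025,0.025,0.025,0.025,0.025,0.025,0.025,0.025,0.025,0.025],"claw":[-1,-1,-1,-1,-1,-1,-1,-1,-1,-1,-1,-1,-1,-1,-1,-1,-1,-1,-1]}' 110; python3 - <<'E'
from h import *
toolshift([.5206,.028,.2793],-.102)
s=manip.sense();print(s['force'],s['ft_torque'],s['tcp_pos'],s['finger_gap'],s['q'])
snap('scene','s5.png');snap('top','t5.png')
E
```

```text
t: 5.78
tcp_pos: [0.486, 0.0271, 0.2812]
tool_rot: [-0.706, 0.036, 0.706, 0.036]
force: [-0.4, -0.4, -2.0]
finger_gap: 0.24
tool axes cols
 [[-3.000e-04 -1.023e-01 -9.947e-01]
 [-4.000e-04 -9.947e-01  1.023e-01]
 [-1.000e+00  5.000e-04  3.000e-04]]
shift cm [ 0.19 -0.44 -3.44] twist 3.1411 or -0.0005
[-0.43631541 -0.40129622 -1.97156333] [0.0434605  0.06605136 0.00580079] [0.48595299 0.02711289 0.2811635 ] 0.23988383713067887 [-1.74057437e-01  2.77542089e-01  1.70662490e+00 -5.13340064e-04
  1.15765104e+00  1.49946647e+00]
```

View pics/s5.png

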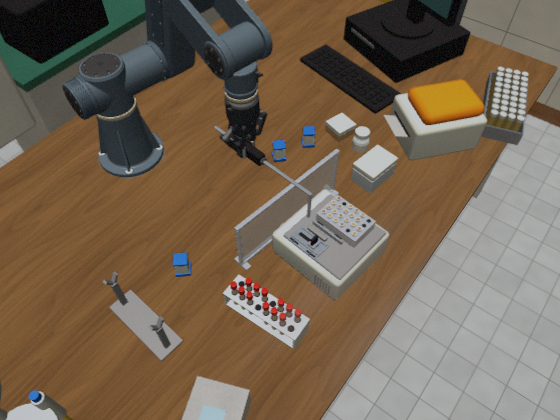

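View pics/t5.png

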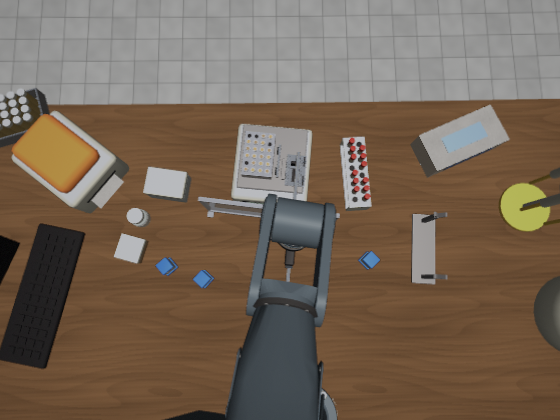

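The rod now hangs over the guard. In the scene view the bend is at about (311,193) and the leg end at (311,215). In the top view the bend is near (298,155). Now forward.

```bash
python3 -m jog '{"linear":[[0,-0.1,-0.5],[0,-0.2,-1.3],[0,-0.2,-2.2],[0,-0.2,-3],[0,-0.2,-3.4],[0,-0.2,-3.4],[0,-0.2,-3.4],[0,-0.2,-3.4]],"twist":[0,0,0,0,0,0,0,0],"claw":[-1,-1,-1,-1,-1,-1,-1,-1]}' 110; cat >> h.py <<'E'
def pair(n):
    snap('scene','s%s.png'%n);snap('top','t%s.png'%n)
    a=cv2.imread('pics/s%s.png'%n)[180:270,280:370];b=cv2.imread('pics/t%s.png'%n)[120:210,250:340]
    cv2.imwrite('pics/c%s.png'%n,cv2.resize(cv2.hconcat([a,b]),None,fx=4.4,fy=4.4,interpolation=cv2.INTER_CUBIC))
def PS(x,y): return np.array([280+(x+.5)/4.4-.5,180+(y+.5)/4.4-.5])
def PT(x,y): return np.array([250+(x-396+.5)/4.4-.5,120+(y+.5)/4.4-.5])
def st():
    s=manip.sense();t=s['tcp_pos'];R=Ro.from_quat(s['tool_rot']).as_matrix()
    o=t-R[:,0]*.019;b=o-R[:,2]*.21;e=b+R[:,0]*.085
    print('t',s['t'],'F',s['force'].round(1),'M',s['ft_torque'].round(2),'tcp',t.round(4),'bend',b.round(4),'end',e.round(4));return b,e
E
python3 - <<'E'
from h import *
st();pair(6)
E
```

```text
t: 6.55
tcp_pos: [0.5196, 0.0263, 0.2811]
tool_rot: [-0.706, 0.036, 0.707, 0.036]
force: [-0.2, -0.3, -1.8]
finger_gap: 0.24
t 6.55 F [-0.2 -0.3 -1.8] M [0.08 0.04 0.05] tcp [0.5196 0.0263 0.2811] bend [0.7285 0.0049 0.2999] end [0.7285 0.0049 0.2149]
```

View pics/c6.png

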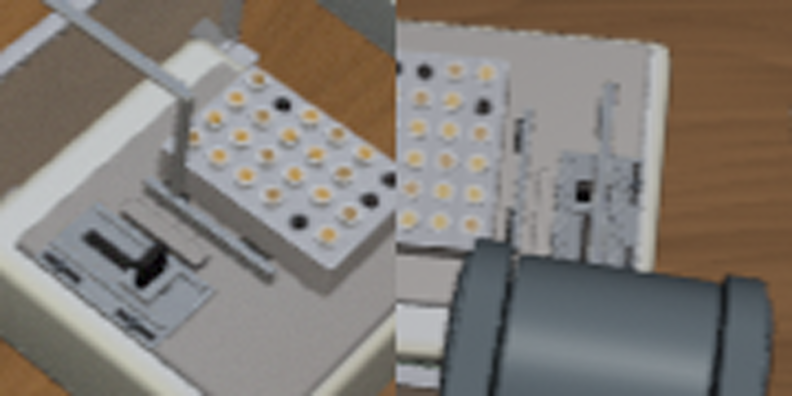

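In the scene crop the leg end is at (184,195) and the flag top at (152,255). In the top crop the rod tip is at (610,85) and the visible flag is at (583,190).

```bash
python3 - <<'E'
from h import *
b,e=st()
print('bend tri',tri(PS(188,94),PT(610,86)))
print('end from scene at z .215',ray('scene',PS(183,197),.215),' bend at z.30',ray('scene',PS(188,94),.30),'top',ray('top',PT(610,88),.30))
E
```

```text
t 6.65 F [-0.5 -0.6 -1.4] M [-0.    0.02 -0.01] tcp [0.5196 0.0263 0.2812] bend [0.7285 0.0049 0.3001] end [0.7284 0.0049 0.2151]
bend tri (array([0.72641547, 0.00411568, 0.3044424 ]), np.float64(0.0018325704954566548))
end from scene at z .215 [0.72973513 0.00741578 0.215     ]  bend at z.30 [0.72526643 0.00795454 0.3       ] top [0.72608102 0.00325244 0.3       ]
```

```bash
python3 -m jog '{"linear":[[0,-0.1,-0.2],[1,-0.1,-0.4],[2.5,-0.1,-0.4],[4,-0.1,-0.4],[5,-0.1,-0.4],[5.5,-0.1,-0.4],[5.5,-0.1,-0.4],[5.5,-0.1,-0.4]],"twist":[0,0,0,0,0,0,0,0],"claw":[-1,-1,-1,-1,-1,-1,-1,-1]}' 110;
python3 - <<'E'
from h import *
st();pair(7)
E
```

```text
t: 7.32
tcp_pos: [0.5243, 0.0268, 0.2262]
tool_rot: [-0.706, 0.036, 0.706, 0.036]
force: [0.2, -0.4, -1.5]
finger_gap: 0.242
t 7.3167 F [ 0.2 -0.4 -1.5] M [-0.02  0.04 -0.04] tcp [0.5243 0.0268 0.2262] bend [0.7332 0.0053 0.2452] end [0.7332 0.0053 0.1602]
```

View pics/c7.png

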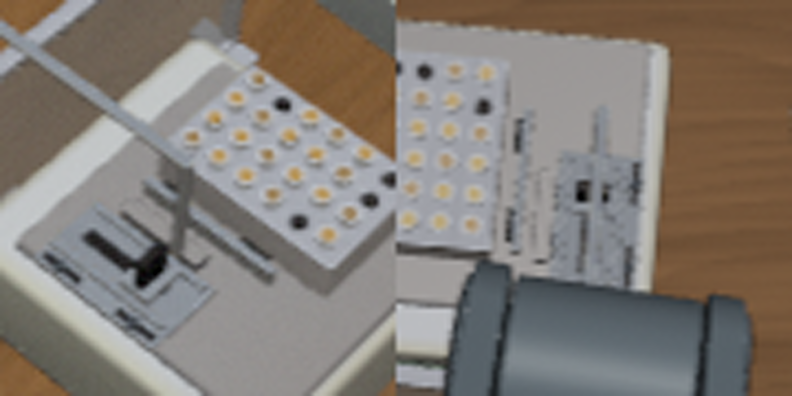

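```bash
python3 - <<'E'
from h import *
print('shaft over flag',ray('top',PT(597,190),.2452),'kin y',0.0053+.016*.1)
for x in (575,610): print(ray('top',PT(x,188),.144))
print('leg end scene',ray('scene',PS(180,258),.1602), 'flag top px pred for .715,.0075',proj('scene',[.715,.0075,.144]), 'seen',PS(152,252))
i=cv2.imread('pics/s7.png')[215:265,290:350];cv2.imwrite('pics/d7.png',cv2.resize(i,None,fx=12,fy=12,interpolation=cv2.INTER_CUBIC))
E
```

```text
shaft over flag [0.68353209 0.00871569 0.2452    ] kin y 0.0069
[0.71350667 0.01726744 0.144     ]
[ 0.71321826 -0.00498931  0.144     ]
leg end scene [0.73287374 0.00662495 0.1602    ] flag top px pred for .715,.0075 [314.32862727 238.01399093] seen [314.15909091 236.88636364]
```

View pics/d7.png

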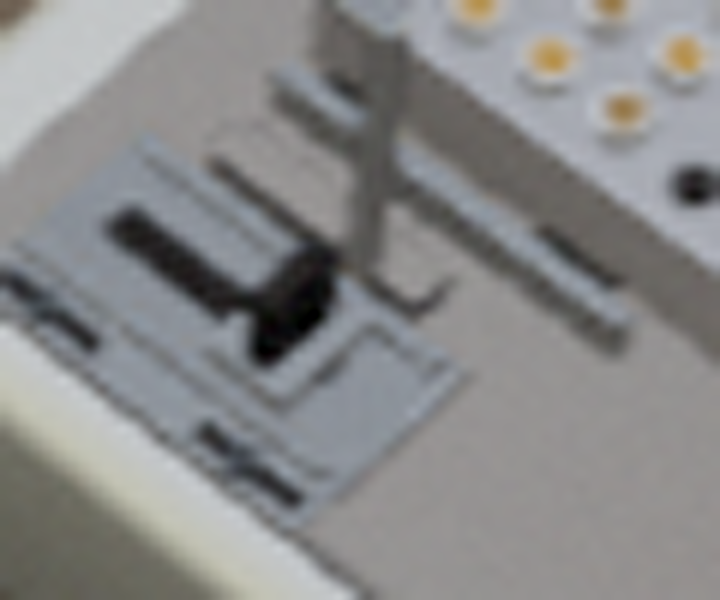

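The leg lines up laterally with the flag and its end stands behind it. I lower it another 3.3 cm, slowly.

```bash
python3 -m jog '{"linear":[[0.4,0,0],[1,0,0],[1.6,0,0],[2.2,0,0],[2.8,0,0],[3.2,0,0],[3.3,0,0],[3.3,0,0],[3.3,0,0]],"twist":[0,0,0,0,0,0,0,0,0],"claw":[-1,-1,-1,-1,-1,-1,-1,-1,-1]}' 110;
python3 - <<'E'
from h import *
st();pair(8)
i=cv2.imread('pics/s8.png')[215:265,290:350];cv2.imwrite('pics/d8.png',cv2.resize(i,None,fx=12,fy=12,interpolation=cv2.INTER_CUBIC))
E
```

```text
t: 8.17
tcp_pos: [0.5242, 0.0267, 0.1933]
tool_rot: [0.706, -0.036, -0.706, -0.036]
force: [-0.3, -0.4, -1.3]
finger_gap: 0.241
t 8.1667 F [-0.3 -0.4 -1.3] M [-0.01  0.04 -0.02] tcp [0.5242 0.0267 0.1933] bend [0.7331 0.0053 0.2123] end [0.7331 0.0053 0.1273]
```

View pics/d8.png

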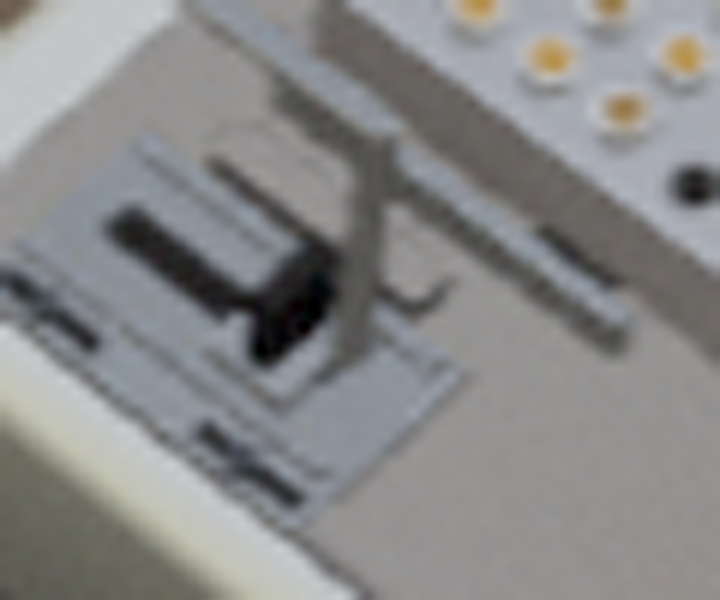

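The leg stands right behind the flag with its tip in front of the free deck and no contact force. Now I pull in small steps.

```bash
python3 -m jog '{"linear":[[0,0,0.2],[0,0,0.4],[0,0,0.6],[0,0,0.8],[0,0,1],[0,0,1.2],[0,0,1.4],[0,0,1.6],[0,0,1.8],[0,0,2],[0,0,2.2],[0,0,2.2],[0,0,2.2]],"twist":[0,0,0,0,0,0,0,0,0,0,0,0,0],"claw":[-1,-1,-1,-1,-1,-1,-1,-1,-1,-1,-1,-1,-1]}' 110;
python3 - <<'E'
from h import *
st();pair(9)
i=cv2.imread('pics/s9.png')[215:265,290:350];cv2.imwrite('pics/d9.png',cv2.resize(i,None,fx=12,fy=12,interpolation=cv2.INTER_CUBIC))
E
```

```text
t: 9.35
tcp_pos: [0.5024, 0.029, 0.1936]
tool_rot: [0.706, -0.036, -0.706, -0.036]
force: [4.5, -0.4, -2.8]
finger_gap: 0.237
t 9.35 F [ 4.5 -0.4 -2.8] M [-0.07 -0.69  0.02] tcp [0.5024 0.029  0.1936] bend [0.7113 0.0075 0.2127] end [0.7114 0.0075 0.1277]
```

View pics/d9.png

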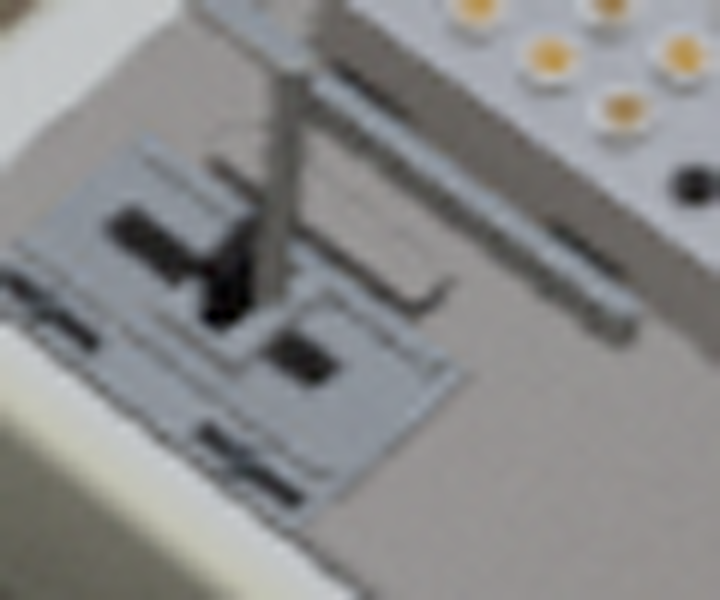

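The lever is following: the flag has moved down the slot and the pull reads 4.5 N.

```bash
python3 -m jog '{"linear":[[0,0,0.15],[0,0,0.3],[0,0,0.45],[0,0,0.6],[0,0,0.75],[0,0,0.9],[0,0,1],[0,0,1],[0,0,1]],"twist":[0,0,0,0,0,0,0,0,0],"claw":[-1,-1,-1,-1,-1,-1,-1,-1,-1]}' 110;
python3 - <<'E'
from h import *
st()
E
```

```text
t: 10.2
tcp_pos: [0.493, 0.0299, 0.1935]
tool_rot: [0.707, -0.036, -0.706, -0.036]
force: [5.6, 0.3, -4.5]
finger_gap: 0.241
t 10.2 F [ 5.6  0.3 -4.5] M [-0.02 -0.79  0.04] tcp [0.493  0.0299 0.1935] bend [0.7018 0.0085 0.2129] end [0.702  0.0085 0.1279]
```

```bash
python3 -m jog '{"linear":[[0,0,0.1],[0,0,0.2],[0,0,0.3],[0,0,0.4],[0,0,0.4],[0,0,0.4]],"twist":[0,0,0,0,0,0],"claw":[-1,-1,-1,-1,-1,-1]}' 110;
python3 - <<'E'
from h import *
st()
E
```

```text
t: 10.7
tcp_pos: [0.4892, 0.0303, 0.1935]
tool_rot: [0.707, -0.036, -0.705, -0.036]
force: [6.2, -0.3, -3.1]
finger_gap: 0.24
t 10.7 F [ 6.2 -0.3 -3.1] M [-0.   -0.87  0.03] tcp [0.4892 0.0303 0.1935] bend [0.6981 0.0089 0.2129] end [0.6982 0.0089 0.1279]
```

```bash
python3 -m jog '{"linear":[[0,0,0.1],[0,0,0.2],[0,0,0.3],[0,0,0.35],[0,0,0.35],[0,0,0.35]],"twist":[0,0,0,0,0,0],"claw":[-1,-1,-1,-1,-1,-1]}' 110;
python3 - <<'E'
from h import *
st();pair(10)
i=cv2.imread('pics/s10.png')[215:265,290:350];cv2.imwrite('pics/d10.png',cv2.resize(i,None,fx=12,fy=12,interpolation=cv2.INTER_CUBIC))
E
```

```text
t: 11.2
tcp_pos: [0.4859, 0.0306, 0.1935]
tool_rot: [0.707, -0.036, -0.705, -0.036]
force: [5.8, -0.6, -4.5]
finger_gap: 0.239
t 11.2 F [ 5.8 -0.6 -4.5] M [ 0.04 -0.87  0.09] tcp [0.4859 0.0306 0.1935] bend [0.6948 0.0092 0.213 ] end [0.695  0.0092 0.128 ]
```

View pics/d10.png

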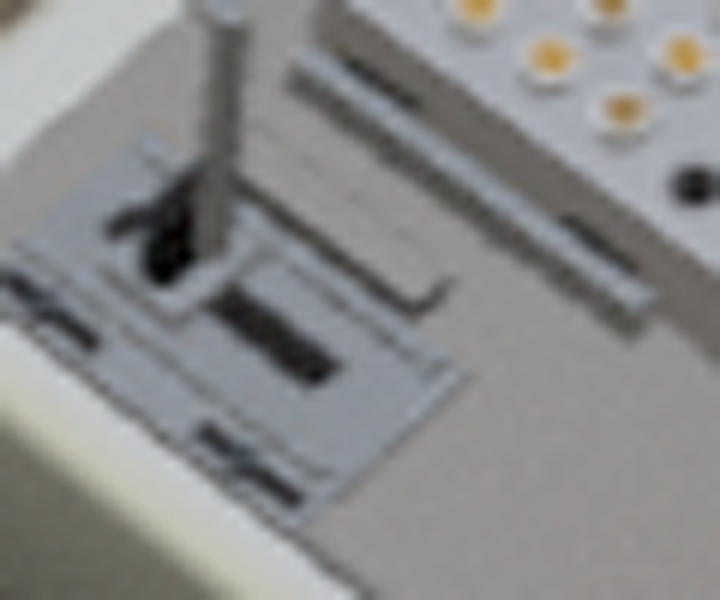

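```bash
python3 -m jog '{"linear":[[0,0,0.1],[0,0,0.2],[0,0,0.2],[0,0,0.2]],"twist":[0,0,0,0],"claw":[-1,-1,-1,-1]}' 110; python3 -m jog '{"linear":[[0,0,0.1],[0,0,0.15],[0,0,0.15],[0,0,0.15]],"twist":[0,0,0,0],"claw":[-1,-1,-1,-1]}' 110
```

```text
t: 11.63
tcp_pos: [0.4858, 0.0306, 0.1936]
tool_rot: [0.708, -0.036, -0.704, -0.036]
force: [10.8, -0.2, -6.6]
finger_gap: 0.242
t: 11.97
tcp_pos: [0.4857, 0.0305, 0.1937]
tool_rot: [0.709, -0.036, -0.703, -0.036]
force: [12.7, -0.8, -8.8]
finger_gap: 0.243
```

The TCP stopped at x = 0.4858 while the force rose to about 12.7 N, so the lever is against its stop. Now I hold.

```bash
python3 -m jog '{"linear":[[0,0,0],[0,0,0],[0,0,0],[0,0,0]],"twist":[0,0,0,0],"claw":[-1,-1,-1,-1]}' 110; python3 -m jog '{"linear":[[0,0,0],[0,0,0],[0,0,0],[0,0,0]],"twist":[0,0,0,0],"claw":[-1,-1,-1,-1]}' 110;python3 -m jog '{"linear":[[0,0,0],[0,0,0],[0,0,0],[0,0,0]],"twist":[0,0,0,0],"claw":[-1,-1,-1,-1]}' 110
python3 - <<'E'
from h import *
st();pair(11)
i=cv2.imread('pics/s11.png')[205:255,280:340];cv2.imwrite('pics/d11.png',cv2.resize(i,None,fx=12,fy=12,interpolation=cv2.INTER_CUBIC))
E
```

```text
t: 12.3
tcp_pos: [0.4857, 0.0305, 0.1937]
tool_rot: [0.709, -0.036, -0.703, -0.036]
force: [13.3, 0.2, -9.2]
finger_gap: 0.244
t: 12.63
tcp_pos: [0.4857, 0.0305, 0.1937]
tool_rot: [0.709, -0.036, -0.703, -0.036]
force: [12.6, 0.1, -8.8]
finger_gap: 0.24
t: 12.97
tcp_pos: [0.4857, 0.0305, 0.1937]
tool_rot: [0.709, -0.036, -0.703, -0.036]
force: [14.0, -1.5, -8.9]
finger_gap: 0.241
t 12.9667 F [14.  -1.5 -8.9] M [ 0.03 -1.46  0.11] tcp [0.4857 0.0305 0.1937] bend [0.6944 0.009  0.2145] end [0.6952 0.009  0.1295]
```

View pics/d11.png

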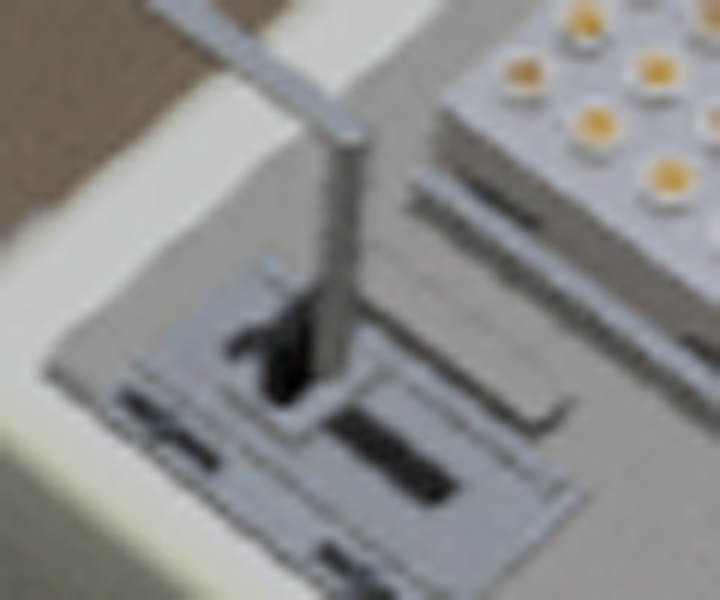

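```bash
python3 - <<'E'
from h import *
D=lambda x,y:np.array([290+(x+.5)/12-.5,215+(y+.5)/12-.5])
a=ray('scene',D(285,405),.12);b=ray('scene',D(180,320),.12);print(np.linalg.norm(a-b),a,b)
st()
E
```

```text
0.03003269791170384 [ 0.7225613  -0.00544437  0.12      ] [ 0.69279254 -0.00147152  0.12      ]
t 13.0667 F [12.9 -1.2 -9.3] M [ 0.07 -1.42  0.15] tcp [0.4857 0.0305 0.1937] bend [0.6944 0.009  0.2146] end [0.6952 0.0089 0.1296]
```

```bash
python3 -m jog '{"linear":[[0,0,-0.02],[0,0,-0.02],[0,0,-0.02],[0,0,-0.02],[0,0,-0.02],[0,0,-0.02],[0,0,-0.02],[0,0,-0.02]],"twist":[0,0,0,0,0,0,0,0],"claw":[-1,-1,-1,-1,-1,-1,-1,-1]}' 110;  python3 -m jog '{"linear":[[0,0,-0.2],[0,0,-0.4],[0,0,-0.6],[0,0,-0.8],[0,0,-1],[0,0,-1],[0,0,-1]],"twist":[0,0,0,0,0,0,0],"claw":[-1,-1,-1,-1,-1,-1,-1]}' 110
python3 - <<'E'
from h import *
st();pair(12)
i=cv2.imread('pics/s12.png')[205:255,280:340];cv2.imwrite('pics/d12.png',cv2.resize(i,None,fx=12,fy=12,interpolation=cv2.INTER_CUBIC))
E
```

```text
t: 13.73
tcp_pos: [0.4857, 0.0305, 0.1936]
tool_rot: [0.709, -0.036, -0.703, -0.036]
force: [12.8, -1.8, -9.4]
finger_gap: 0.242
t: 14.32
tcp_pos: [0.4905, 0.0303, 0.193]
tool_rot: [-0.705, 0.036, 0.707, 0.036]
force: [-0.1, -0.2, -2.0]
finger_gap: 0.243
t 14.3167 F [-0.1 -0.2 -2. ] M [0.04 0.05 0.01] tcp [0.4905 0.0303 0.193 ] bend [0.6995 0.0089 0.2116] end [0.6993 0.0089 0.1266]
```

View pics/d12.png

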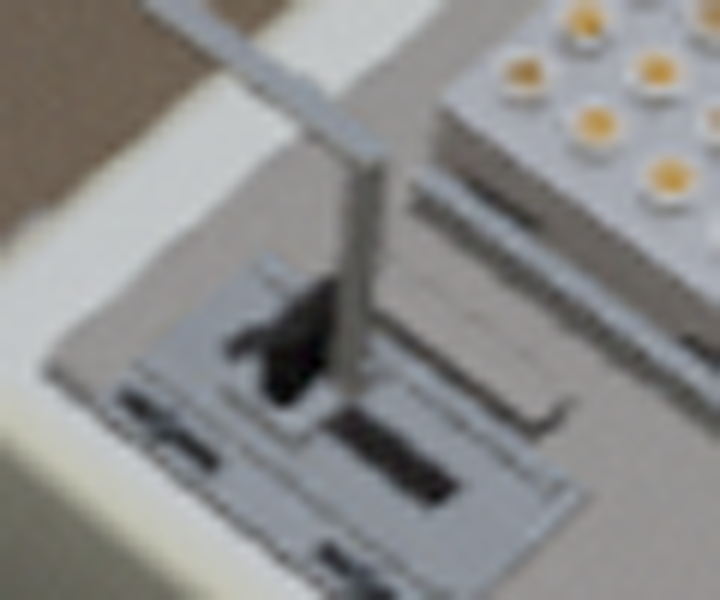

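The lever stayed home and the leg is clear behind it. Next I lift.

```bash
python3 -m jog '{"linear":[[-0.5,0,0],[-1.5,0,0],[-3.5,0,0],[-6,0,0],[-8,0,0],[-9,0,0],[-9.3,0,0],[-9.3,0,0],[-9.3,0,0],[-9.3,0,0]],"twist":[0,0,0,0,0,0,0,0,0,0],"claw":[-1,-1,-1,-1,-1,-1,-1,-1,-1,-1]}' 110
python3 - <<'E'
from h import *
b,e=st();pair(13)
print(proj('scene',b),proj('scene',e),'hold grip')
toolshift([.4754,-.3825,.2793],-.077)
E
```

```text
t: 15.25
tcp_pos: [0.4906, 0.0303, 0.2853]
tool_rot: [-0.705, 0.036, 0.707, 0.036]
force: [-0.5, -0.3, -2.0]
finger_gap: 0.239
t 15.25 F [-0.5 -0.3 -2. ] M [-0.01  0.04 -0.02] tcp [0.4906 0.0303 0.2853] bend [0.6996 0.0088 0.3038] end [0.6993 0.0089 0.2188]
[313.13517326 194.19837158] [311.06255245 216.73719701] hold grip
tool axes cols
 [[-2.400e-03 -1.021e-01 -9.948e-01]
 [ 4.000e-04 -9.948e-01  1.021e-01]
 [-1.000e+00 -2.000e-04  2.400e-03]]
shift cm [ 0.58 41.21 -2.68] twist 3.1163 or -0.0253
```

View pics/c13.png

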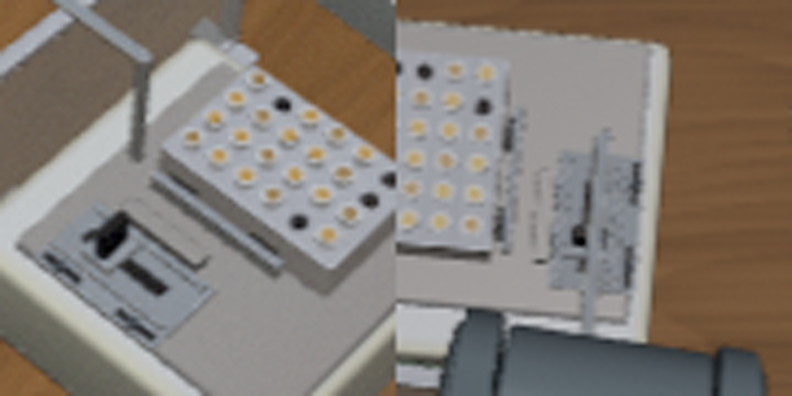

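```bash
python3 -m jog '{"linear":[[0,1,0.5],[0,3,0.5],[0,6,0.5],[0,9,0.3],[0,12,0],[0,15,-0.3],[0,18,-0.6],[0,21,-0.9],[0,24,-1.2],[0,27,-1.5],[0,30,-1.8],[0,33,-2.1],[0,36,-2.4],[0,38.5,-2.5],[0,40,-2.6],[0,41,-2.7],[0,41.4,-2.7],[0,41.4,-2.7],[0,41.4,-2.7],[0,41.4,-2.7]],"twist":[0,0,-0.005,-0.01,-0.015,-0.02,-0.025,-0.025,-0.025,-0.025,-0.025,-0.025,-0.025,-0.025,-0.025,-0.025,-0.025,-0.025,-0.025,-0.025],"claw":[-1,-1,-1,-1,-1,-1,-1,-1,-1,-1,-1,-1,-1,-1,-1,-1,-1,-1,-1,-1]}' 110
python3 - <<'E'
from h import *
b,e=st()
toolshift([.4764,-.3848,.16],-.077)
snap('scene','s14.png');snap('top','t14.png')
a=cv2.imread('pics/s14.png')[200:360,60:220];b=cv2.imread('pics/t14.png')[140:300,380:540]
cv2.imwrite('pics/c14.png',cv2.resize(cv2.hconcat([a,b]),None,fx=2.5,fy=2.5,interpolation=cv2.INTER_CUBIC))
E
```

```text
t: 17.02
tcp_pos: [0.4762, -0.3829, 0.2863]
tool_rot: [-0.706, 0.026, 0.707, 0.027]
force: [0.8, -0.2, -1.2]
finger_gap: 0.237
t 17.0167 F [ 0.8 -0.2 -1.2] M [-0.02  0.03  0.01] tcp [ 0.4762 -0.3829  0.2863] bend [ 0.6856 -0.3988  0.3053] end [ 0.6856 -0.3987  0.2203]
tool axes cols
 [[-3.000e-04 -7.570e-02 -9.971e-01]
 [ 1.100e-03 -9.971e-01  7.570e-02]
 [-1.000e+00 -1.000e-03  4.000e-04]]
shift cm [12.63  0.2  -0.04] twist -3.1404 or 0.0012
```

View pics/c14.png

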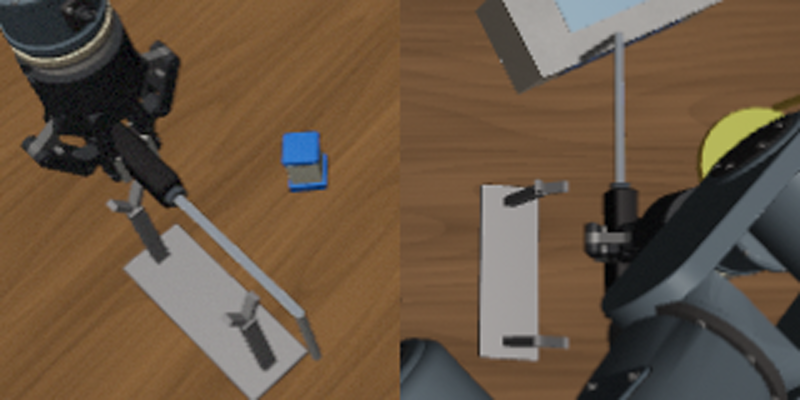

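The rod is held just as it was after the first lift and hangs above its forks. I lower it to just over them.

```bash
python3 -m jog '{"linear":[[0.5,0.1,0],[2,0.2,0],[4.5,0.2,0],[7.5,0.2,0],[10,0.2,0],[12,0.2,0],[13,0.2,0],[13.6,0.2,0],[13.6,0.2,0],[13.6,0.2,0]],"twist":[0,0,0,0,0,0,0,0,0,0],"claw":[-1,-1,-1,-1,-1,-1,-1,-1,-1,-1]}' 110
python3 - <<'E'
from h import *
b,e=st()
toolshift([.4764,-.3848,.1067],-.077)
snap('scene','s15.png');snap('top','t15.png')
a=cv2.imread('pics/s15.png')[230:390,60:220];b=cv2.imread('pics/t15.png')[140:300,380:540]
cv2.imwrite('pics/c15.png',cv2.resize(cv2.hconcat([a,b]),None,fx=2.5,fy=2.5,interpolation=cv2.INTER_CUBIC))
E
```

```text
t: 17.95
tcp_pos: [0.4765, -0.3869, 0.1511]
tool_rot: [0.707, -0.028, -0.706, -0.027]
force: [0.5, -0.6, -2.0]
finger_gap: 0.243
t 17.95 F [ 0.5 -0.6 -2. ] M [-0.08  0.05  0.  ] tcp [ 0.4765 -0.3869  0.1511] bend [ 0.6859 -0.4031  0.1703] end [ 0.686  -0.4032  0.0853]
tool axes cols
 [[ 0.001  -0.0769 -0.997 ]
 [-0.0012 -0.997   0.0769]
 [-1.      0.0011 -0.0011]]
shift cm [ 4.44 -0.22  0.03] twist -3.1416 or 0.0
```

View pics/c15.png

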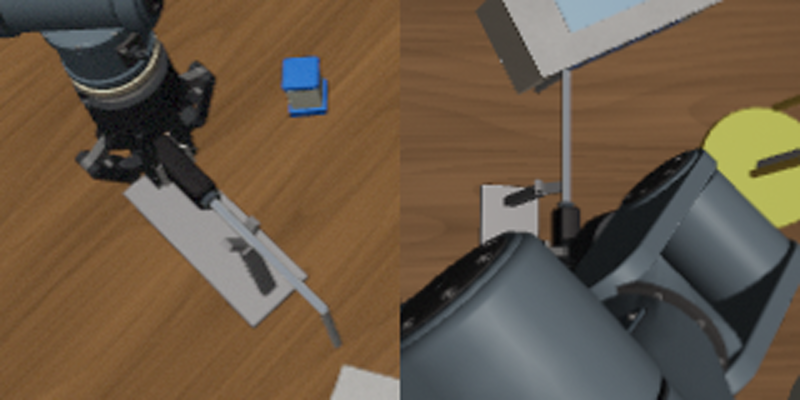

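```bash
python3 -m jog '{"linear":[[0.3,-0.2,0],[0.8,-0.2,0],[1.4,-0.2,0],[2,-0.2,0],[2.6,-0.2,0],[3.1,-0.2,0],[3.5,-0.2,0],[3.7,-0.2,0],[3.7,-0.2,0],[3.7,-0.2,0]],"twist":[0,0,0,0,0,0,0,0,0,0],"claw":[-1,-1,-1,-1,-1,-1,-1,-1,-1,-1]}' 110
python3 - <<'E'
from h import *
b,e=st()
toolshift([.4764,-.3848,.1067],-.077)
E
```

```text
t: 18.88
tcp_pos: [0.4761, -0.3845, 0.1132]
tool_rot: [-0.707, 0.027, 0.707, 0.027]
force: [0.3, -1.0, -1.8]
finger_gap: 0.242
t 18.8833 F [ 0.3 -1.  -1.8] M [ 0.08  0.03 -0.05] tcp [ 0.4761 -0.3845  0.1132] bend [ 0.6855 -0.4007  0.1322] end [ 0.6855 -0.4007  0.0472]
tool axes cols
 [[-1.00e-04 -7.71e-02 -9.97e-01]
 [ 1.00e-04 -9.97e-01  7.71e-02]
 [-1.00e+00 -1.00e-04  1.00e-04]]
shift cm [ 0.65  0.03 -0.03] twist 3.1414 or -0.0002
```

Still free, 6.5 mm above the seat. I go down slowly.

```bash
python3 -m jog '{"linear":[[0.1,0,0],[0.2,0,0],[0.3,0,0],[0.4,0,0],[0.4,0,0],[0.4,0,0]],"twist":[0,0,0,0,0,0],"claw":[-1,-1,-1,-1,-1,-1]}' 110;python3 -m jog '{"linear":[[0.1,0,0],[0.2,0,0],[0.2,0,0],[0.2,0,0]],"twist":[0,0,0,0],"claw":[-1,-1,-1,-1]}' 110
```

```text
t: 19.38
tcp_pos: [0.4761, -0.3845, 0.1093]
tool_rot: [-0.707, 0.027, 0.707, 0.027]
force: [-0.6, 1.2, -2.2]
finger_gap: 0.236
t: 19.72
tcp_pos: [0.4762, -0.3847, 0.1073]
tool_rot: [0.707, -0.027, -0.707, -0.027]
force: [0.3, 0.1, -2.2]
finger_gap: 0.242
```

```bash
python3 -m jog '{"linear":[[0.05,0,0],[0.1,0,0],[0.1,0,0],[0.1,0,0]],"twist":[0,0,0,0],"claw":[-1,-1,-1,-1]}' 110;python3 - <<'E'
from h import *
b,e=st();snap('scene','s16.png')
d=cv2.absdiff(cv2.imread('pics/s16.png'),cv2.imread('pics/s3.png'))
a=cv2.imread('pics/s16.png')[240:390,60:220];b=cv2.imread('pics/s3.png')[240:390,60:220]
cv2.imwrite('pics/c16.png',cv2.resize(cv2.hconcat([a,b]),None,fx=2.5,fy=2.5,interpolation=cv2.INTER_CUBIC))
E
```

```text
t: 20.05
tcp_pos: [0.4763, -0.3849, 0.1068]
tool_rot: [0.707, -0.028, -0.706, -0.027]
force: [-0.9, -0.7, 1.5]
finger_gap: 0.243
t 20.05 F [-0.9 -0.7  1.5] M [-0.08  0.16 -0.1 ] tcp [ 0.4763 -0.3849  0.1068] bend [ 0.6856 -0.4011  0.1259] end [ 0.6857 -0.4011  0.0409]
```

View pics/c16.png

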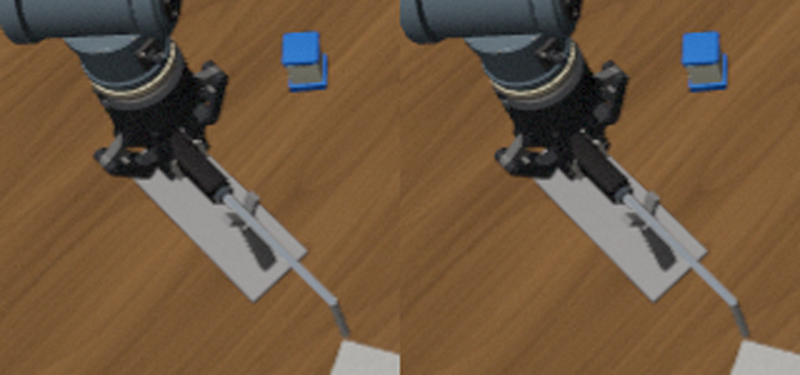

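The rod is seated: the forks carry its weight, and the picture matches the one taken before the lift. I open partly first, then fully. The rod may settle by a fraction of a millimetre.

```bash
python3 -m jog '{"linear":[[0,0,0],[0,0,0],[0,0,0],[0,0,0],[0,0,0],[0,0,0],[0,0,0],[0,0,0],[0,0,0],[0,0,0],[0,0,0],[0,0,0]],"twist":[0,0,0,0,0,0,0,0,0,0,0,0],"claw":[-0.4,-0.2,0,0.2,0.5,0.8,1,1,1,1,1,1]}' 20;python3 - <<'E'
from h import *
b,e=st();print(manip.sense()['finger_gap']);snap('scene','s17.png')
a=cv2.imread('pics/s17.png')[240:390,60:220];b=cv2.imread('pics/s2.png')[240:390,60:220]
cv2.imwrite('pics/c17.png',cv2.resize(cv2.hconcat([a,b]),None,fx=2.5,fy=2.5,interpolation=cv2.INTER_CUBIC))
E
```

```text
t: 21.1
tcp_pos: [0.4761, -0.3845, 0.1063]
tool_rot: [0.707, -0.027, -0.707, -0.027]
force: [0.3, -0.1, 0.9]
finger_gap: 1.0
t 21.1 F [ 0.3 -0.1  0.9] M [-0.   -0.01 -0.02] tcp [ 0.4761 -0.3845  0.1063] bend [ 0.6855 -0.4007  0.1254] end [ 0.6855 -0.4007  0.0404]
0.9999885125876052
```

View pics/c17.png

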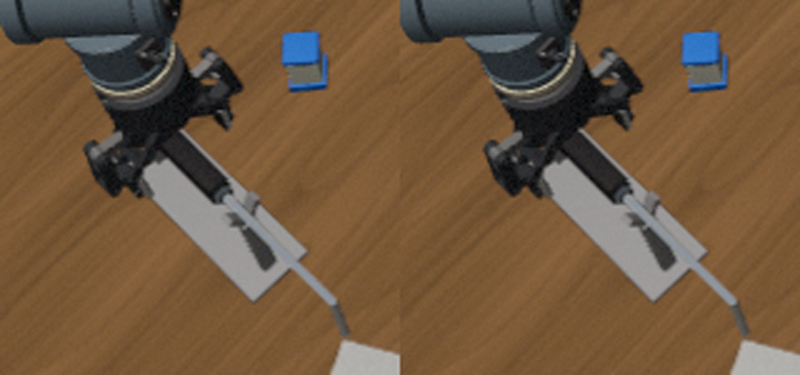

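The rod rests as it did before, and the gripper is open. I retreat upward.

```bash
python3 -m jog '{"linear":[[-0.5,0,0],[-1.5,0,0],[-3,0,0],[-5.5,0,0],[-8.5,0,0],[-11.5,0,0],[-13.5,0,0],[-14.5,0,0],[-15,0,0],[-15,0,0],[-15,0,0],[-15,0,0]],"twist":[0,0,0,0,0,0,0,0,0,0,0,0],"claw":[1,1,1,1,1,1,1,1,1,1,1,1]}' 20;python3 - <<'E'
from h import *
b,e=st();snap('scene','s18.png')
a=cv2.imread('pics/s18.png');b=cv2.imread('pics/scene0.png')
d=cv2.absdiff(a,b).max(2)
print('diff rod area', [ (d[y0:y1,x0:x1]>40).sum() for x0,y0,x1,y1 in((135,290,215,380),(225,270,310,345),(170,250,195,280),(265,120,400,190))])
c=cv2.hconcat([a[250:400,80:230],b[250:400,80:230]]);c2=cv2.hconcat([a[150:300,225:375],b[150:300,225:375]])
cv2.imwrite('pics/c18.png',cv2.resize(cv2.vconcat([c,c2]),None,fx=2,fy=2,interpolation=cv2.INTER_CUBIC))
E
```

```text
t: 22.15
tcp_pos: [0.4754, -0.3837, 0.2546]
tool_rot: [-0.706, 0.026, 0.707, 0.028]
force: [-0.4, 0.3, 0.0]
finger_gap: 1.002
t 22.15 F [-0.4  0.3  0. ] M [ 0.04 -0.06  0.02] tcp [ 0.4754 -0.3837  0.2546] bend [ 0.6848 -0.3999  0.273 ] end [ 0.6846 -0.3997  0.188 ]
diff rod area [np.int64(0), np.int64(0), np.int64(0), np.int64(0)]
```

View pics/c18.png

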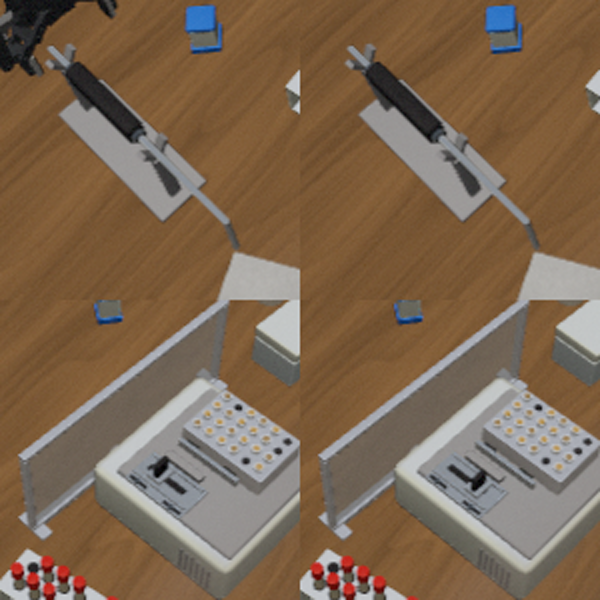

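The rod matches the starting picture, the lever is home and the bystanders haven't moved. I hand in.

```bash
python3 -c "
from station import manip
print(manip.sign_off())"
```

```text
the job is handed in; nothing more can be done
None
```

I drew the clamp lever home with the reach rod, hung the rod back in its rest, let go, and handed the job in after about 22 s of robot time.

- **Pull:** I measured about 30 mm of lever travel in the camera image. The tool then stopped dead while the force rose. I held it on the stop for about 2 s, at least 1.7 s of that at 12.6–14 N. That is slightly above the 12 N asked. The highest reading was 14.0 N, with about 9 N of downward force alongside it, which I took to be friction of the leg on the flag. Forces were read only at the end of each move, so a short peak in between would not show.
- **Hand and guard:** By my estimate the gripper body came within a few millimetres of the guard's near face at its farthest reach, without crossing it.
- **Rod:** On re-seating, the tool was within 0.2 mm of where it was when I gripped the rod. The forks were carrying the rod's weight before I opened the gripper.
- **Last checks:** The final scene picture shows the lever still home. It showed no difference from the first picture in the four areas I compared: the front of the rod and its rest, the tube rack, the nearest box, and the other small items behind the guard. I did not take a last top-view picture. The gripper is open and clear of everything, with the force reading about zero.
- **Disagreements:** The two cameras disagreed by 3–4 mm on the flag's position, so I corrected for this using the rod's known position. The housing outline fitted about 3 mm small on each side; I positioned by the flag and guide plate instead.

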